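# Close the film winder and hold its knob pressed on

### The arm

A 7-joint arm with a two-finger parallel gripper is mounted at the origin on the work surface. World frame = base frame: x ahead of the robot, y to its left, z up, the work surface at z = 0. Lengths are in m, angles in rad, forces in N, time in s.
With the tool pointing down it reaches from about 0.425 to 0.875 m from the base axis. Payload 4.7 kg.
Tool frame: the origin (TCP) lies at the very end of the fingers, on their centre line; the grasp point (between the pads) lies 19 mm behind it; z points along the fingers, y is the line along which they close (so a half turn about z gives the same grasp; the last joint's range is limited). The gripper opens to 85 mm and grips with 20 to 120 N. Pads are 22 mm wide; open, the fingers measure 114 mm over their backs; the gripper's body (76 mm by 85 mm) begins 54 mm behind the grasp point. The pads swing forward as they close: fully open they stand 13 mm farther back than shut.
Start: joints at [0.014, 0.321, -0.07, 1.45, 0.023, 1.371, -0.057], TCP at [0.65, -0, 0.231] pointing down, gripper open.
Joint ranges: [-2.86, 2.86], [-0.3, 2.09], [-1.38, 1.24], [0.06, 2.45], [-1.56, 4.7], [0.09, 2.05], [-2.69, 2.69]. Speed limits (rad/s): [2.57, 2.57, 3.14, 3.14, 3.14, 3.14, 3.14].

### API

Orientations are given as a 3x3 rotation matrix whose columns are the frame's x, y, z axes.
In Python, from bench import * gives the robot as it stands. The module is installed in compiled form; this text tells all that it offers.
- The arm moves only by the shell command python3 -m crank 'ROWS'. ROWS is JSON, a list of rows, each an object of numbers: "x", "y", "z": the shift along the tool's x, y, z as a fraction of full scale; "wx", "wy", "wz": the turn, a rotation vector about the tool's x, y, z as a fraction of full scale; "claw": the opening, from 0 (shut) to 1 (fully open). In form: [{"x": .., "y": .., "z": .., "wx": .., "wy": .., "wz": .., "claw": ..}, ...]. A call has 1 to 12 rows; each row is the pose to reach, as a shift and turn from the pose commanded when the call began, along the tool's axes at that moment, turning the shorter way round; what a row does not reach only later rows make up. Full scale, the value 1, is 150 mm for a shift and 180 degrees for a turn. A row lasts 1/8 s, in which the tool goes at most 62.5 mm and 10.7 degrees, less where a joint would pass 70% of its speed; a pose out of reach is approached as far as the arm can. A call with a number of a shift or a turn outside -1 to 1 is refused whole. A call with a gripper value outside its range is refused whole. The fingers move at their own pace and stop on an object; the grip force is fixed at half the most. Time passes only in rows, so rows that repeat a pose let the fingers close. It gives the time, the measured TCP pose, the force, the opening and the grip force at its end, in the units of the state.
- get_obs(): the state, without advancing time (a new reading comes with each control period).
- read_camera(name): name is "scene" or "side" or "wrist"; returns a dict with "img" (420x560x3 uint8, red, green, blue), "depth" (420x560 float32, m along the optical axis (not along the pixel's ray), 0 where there is no reading), "mtx" (3x3 intrinsics, pixels), "origin" and "orientation" of the camera in the world. Camera axes: x right, y down, z forward; pixel columns grow to the right and rows downward; lengths in m; the calibration is good to about 2 mm. A picture is of the moment at which its call begins.
- finish_job(): hands the job in; it is judged then, once.
The state is a dict: "time": time; "q": joint angles; "dq": joint speeds; "joint_torque": joint torques, N m; "position": TCP position; "ee_rot": TCP orientation; "force": force on the tool from outside, world axes, zero at the start; "ft_torque": the same for the moment, N m; "grip_width": finger opening in m; "grasp_force": force on a finger pad.
Only numpy, scipy, OpenCV 4.12 (cv2) and the standard library are available. Lean on these libraries where they do the work, as an engineer would, in place of code of your own. Each camera call takes 0.05 s, during which the arm holds its last target. There are 200 camera calls.

### The job

Set the loose round cover level on the rim of the film winder's chamber, with the shaft coming up through its hole, and let go of it; lower it on, do not drop it. Then turn the loose knob so that the flat in its bore matches the flat of the D-shaft, push it fully home on the shaft, press it down against the shaft's spring to the stop, and finish while still holding it pressed there, so that its set screw can be tightened. Leave the other things on the desk alone.

Things in the scene. Friction and masses are not known exactly. Their poses are not given: they have to be found in the camera images.
- winder: The film winder, fixed on the desk (place and yaw vary): grey metal base 150 x 150 mm, 30 mm high, with a round open film chamber on it, outer diameter 122, inner 112 mm, rim 60 mm above the desk. A reel and an upright steel shaft stand in the chamber's middle. Origin: centre of the base's underside; z up; x and y along the base's sides.
- rim (a point): Centre of the chamber's upper rim, on the winder's axis, 60 mm above the desk; axes as the winder's.
- shaft_tip (a point): Centre of the D-shaft's top end, 113 mm above the desk (53 above the rim) when not pressed. Steel shaft, diameter 20 mm, one flat cut along it 3 mm from its axis, end bevelled 1 mm. z up; x points square out of the flat, on the flat's side, within 50 degrees of the robot's +x at the start. The shaft sits on a stiff-turning reel (0.2 N m), which needs no turning.
- clutch (a joint): How far the D-shaft is pushed down into the winder against its spring, m: 0 free, 0.010 at its stop. The spring takes about 4 N to start moving, 11 N at the stop, and returns when let go.
- cover: Loose chamber cover, round grey metal plate, 220 g, right way up on the desk. Origin: centre of its underside, z up. 0-5 mm: locating disc, diameter 106 (fits inside the rim with 3 mm play all round); 5-9 mm: flange, diameter 128 (rests on the rim, so the seated origin is 5 mm below the rim). A 30 mm hole runs through all, for the shaft. Any yaw will do.
- collar (a point): On the cover's axis, 18 mm above its underside: the grip collar, a ring 9 to 27 mm up, outer diameter 44 mm, hole 30 mm. To the touch it is twelve-sided, with a flat side facing the cover's x and every 30 degrees on.
- knob: Loose grey plastic knob, 60 g, upright on the desk. Origin: centre of its underside, z up. Round skirt, diameter 46 mm, 0 to 23 mm up; on it the grip bar. A pointer juts from the skirt at +x to 33 mm from the axis, 11 to 23 mm up. Fully home, the underside is 18 mm below shaft_tip and clears the cover's collar by 13 mm, 3 mm with the shaft at its stop.
- knob_bar (a point): On the knob's axis, 35 mm above its underside: middle of the straight grip bar, 42 mm long (along x), 18 mm wide (along y), 23 to 47 mm up. At the start the knob's x is within 35 degrees of the robot's +x.
- knob_bore (a point): Mouth of the blind D-shaped bore in the middle of the knob's underside, same axes as the knob: 18 mm deep, 0.9 mm play all round the shaft, mouth 0.5 to 1 mm wider in its first 3 mm. Its flat is on the pointer's (+x) side, so the knob's x must point the same way as shaft_tip x.
- pointer (a point): Outer end of the knob's pointer, 33 mm from the knob's axis along its +x, 17 mm above its underside.
- screwdriver: Bystander: screwdriver with a black handle, 160 mm long, lying on the desk. Origin under its middle, x to its tip.
- loupe: Bystander: a magnifier, upright black cylinder 38 mm in diameter, 36 mm high. Origin: centre of its underside.
- reel: Bystander: a loaded film reel lying flat, 90 mm in diameter, 22 mm high. Origin: centre of its underside.
- film_tin: Bystander: round closed metal tin, 87 mm in diameter, 32 mm high. Origin: centre of its underside.
- mug: Bystander: white mug, 76 mm in diameter, 90 mm high. Origin: centre of its underside.
- stamp: Bystander: wooden hand stamp, foot 50 x 30 mm, 77 mm high. Origin: centre of its underside.
Things that resemble listed ones, but are neither listed nor needed, are in the scene too. What is shaped like the knob but blue is not meant. Leave any blue or red look-alike of the cover alone.

How it is judged:
On the way, in this order (a step that is already met when the one before it is completed fails the run):
1. the cover lies seated and level on the chamber's rim, let go (horizontal distance between cover and rim below 0.005 m and z of cover in the frame of rim between -0.008 and -0.003 m and angle between cover's own z axis and vertical below 0.04 rad and contact force between the fingers and cover below 0.2 N), for 0.3 s.
2. the knob is fully home on the D-shaft, flat to flat (x of pointer in the frame of shaft_tip above 0.025 m and z of knob in the frame of shaft_tip below -0.015 m and horizontal distance between knob and shaft_tip below 0.004 m and angle between the x axis of knob and the x axis of shaft_tip, either way round below 0.25 rad and angle between knob's own z axis and vertical below 0.1 rad), for 0.2 s.
At the end, for the whole second after the job is handed in: Cover let go, centred on the rim within 5 mm, underside 3-8 mm below it, level to 0.04 rad; knob upright (0.1 rad), within 4 mm of the shaft axis, flats matched to 0.25 rad, 15 mm or more down the shaft; shaft pushed in over 7 mm; fingers on the knob (2 N), knob still and clear of the cover (all of step 1 and all of step 2 and value of joint clutch above 0.007 m and contact force between the fingers and knob above 2 N and contact force between each of knob, the arm and cover below 0.5 N and linear speed of knob below 0.02 m/s); the arm keeps its last pose, push and grip.
It fails at once if a bystander is moved by more than 40 mm (distance of any of screwdriver, loupe, reel, film_tin, mug, stamp from where it was at the start of the episode above 0.04 m).
It fails at once if the cover is let go more than 25 mm above its seat (z of cover in the frame of rim above 0.02 m and contact force between the fingers and cover below 0.05 N).
It also fails if it takes over 66 s, if anything falls off the work surface, if the arm or the gripper's body presses on something with over 40 N, if the wrist force passes 120 N, or if a joint passes its speed limit or range.

## Working session

There is one attempt and no reset: what is moved stays moved. The work goes in short steps, Python scripts to look and compute and a shell command to move; the robot and the scene stay as the last step left them, time stands still between calls to the robot, and variables do not carry over. Pictures are saved under pics/ and viewed, at most 10 in all, crops included, and the job is handed in when it is done.

```bash
mkdir -p pics; cat > h.py <<'E'
from bench import *
import numpy as np, cv2
def cam(n,save=None):
    c=read_camera(n)
    if save: cv2.imwrite('pics/'+save,c['img'][:,:,::-1])
    np.savez('last_'+n+'.npz',**c)
    return c
def cloud(c):
    d=c['depth'];v,u=np.indices(d.shape);K=c['mtx']
    p=np.stack([(u-K[0,2])/K[0,0]*d,(v-K[1,2])/K[1,1]*d,d],-1)
    return p@np.array(c['orientation']).T+np.array(c['origin'])
def ray(c,u,v,z):
    K=c['mtx'];r=np.array(c['orientation'])@np.array([(u-K[0,2])/K[0,0],(v-K[1,2])/K[1,1],1])
    o=np.array(c['origin']);return o+r*(z-o[2])/r[2]
E
python3 - <<'E'
from h import *
a=cam('scene','scene1.png');b=cam('side','side1.png');w=cam('wrist','wrist1.png')
for c in (a,b,w): print(c['origin'],np.round(c['orientation'],3).tolist(),c['mtx'][0])
o=get_obs();print(o['time'],o['position'],o['ee_rot'],o['force'])
cv2.imwrite('pics/all1.png',cv2.resize(np.hstack([a['img'],b['img']])[:,:,::-1],(800,300)))
E
```

```text
[ 0.99600319 -0.87092813  0.88453724] [[0.86, 0.3, -0.412], [0.51, -0.519, 0.686], [-0.008, -0.8, -0.599]] [447.4339111    0.         283.47984507]
[0.01207489 0.8591805  1.13551499] [[-0.865, -0.377, 0.33], [-0.501, 0.626, -0.597], [0.019, -0.682, -0.731]] [470.13439553   0.         277.46885452]
[0.65030151 0.07810968 0.37263117] [[1.0, 0.0, -0.002], [-0.0, -0.953, -0.302], [-0.002, 0.302, -0.953]] [327.45805287   0.         275.77267055]
0.15 [ 6.49614659e-01 -5.88988115e-05  2.30497210e-01] [[-6.09429797e-06  9.99999020e-01 -1.39998893e-03]
 [ 9.99999998e-01  6.00167213e-06 -6.61660292e-05]
 [-6.61575621e-05 -1.39998933e-03 -9.99999018e-01]] [-0.60680482  0.51528708 -0.34291426]
```

View pics/scene1.png

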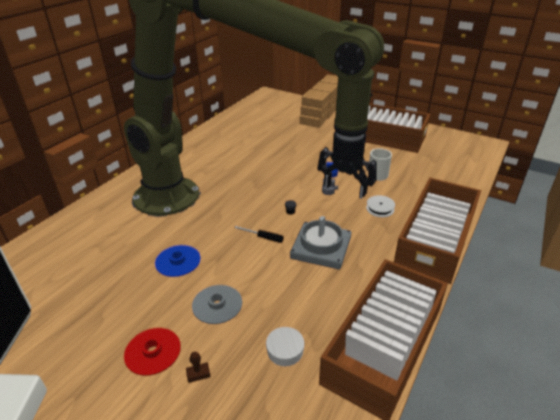

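View pics/side1.png

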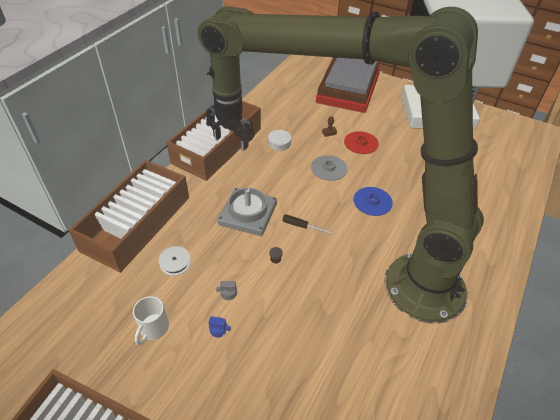

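In the scene view, the cover candidates are grey (217,303), blue (178,260), red (152,351) and tin (285,346); I choose the grey one. In the side view, the knob candidates are grey (228,290), blue (218,327) and loupe (276,256); again I choose grey. The winder is at scene (321,243) and side (248,208).

```bash
python3 - <<'E'
from h import *
for n,pts in (('scene',[(217,303),(217,296),(321,243),(322,222),(328,187)]),('side',[(329,167),(329,162),(248,208),(247,192),(228,290),(228,285)])):
    c=dict(np.load(f'last_{n}.npz'));P=cloud(c)
    for u,v in pts: print(n,u,v,P[v,u].round(4),c['img'][v,u])
c=dict(np.load('last_side.npz'))
im=c['img'][:,:,::-1]
a=cv2.resize(im[260:345,180:300],(480,340),interpolation=cv2.INTER_CUBIC)
b=cv2.resize(im[140:240,200:400][:, :],(680,340),interpolation=cv2.INTER_CUBIC)[:, :]
cv2.imwrite('pics/crop1.png',cv2.resize(np.hstack([a,b]),(800,235)))
E
```

```text
scene 217 303 [ 0.4636 -0.3118  0.0292] [124 117 105]
scene 217 296 [ 0.4409 -0.2843  0.0158] [63 66 68]
scene 321 243 [ 0.5966 -0.0037  0.0525] [179 180 176]
scene 322 222 [0.5831 0.0246 0.1031] [90 92 94]
scene 328 187 [ 0.6075 -0.0038  0.2461] [57 59 61]
side 329 167 [ 0.4423 -0.2832  0.0291] [130 131 128]
side 329 162 [ 0.4562 -0.3135  0.0225] [112 111 108]
side 248 208 [0.5687 0.0401 0.0502] [197 196 192]
side 247 192 [0.5735 0.035  0.1147] [125 125 122]
side 228 290 [0.4631 0.3086 0.0293] [110 104 103]
side 228 285 [0.4653 0.3037 0.0459] [129 125 127]
```

View pics/crop1.png

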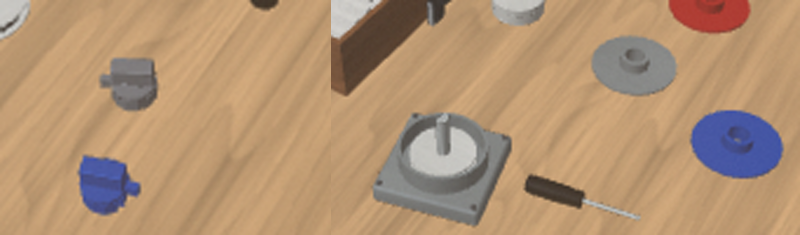

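View pics/wrist1.png

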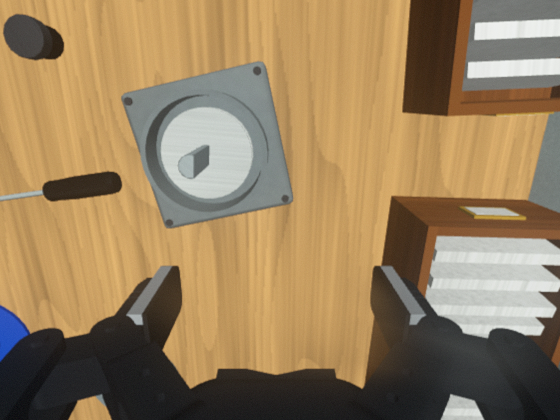

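The crop confirms both picks: the plain grey cover with its collar, and the grey knob with its pointer toward +x. The wrist view shows the winder at (208,150), with the shaft top at (193,163) and its flat facing right.

```bash
cat >> h.py <<'E'
def circ(p):
    A=np.c_[2*p[:,:2],np.ones(len(p))];s=np.linalg.lstsq(A,(p[:,:2]**2).sum(1),rcond=None)[0]
    return s[0],s[1],np.sqrt(s[2]+s[0]**2+s[1]**2)
def sel(P,cx,cy,r,z0,z1):
    q=P.reshape(-1,3);return q[(np.hypot(q[:,0]-cx,q[:,1]-cy)<r)&(q[:,2]>z0)&(q[:,2]<z1)]
def mec(p): return cv2.minEnclosingCircle((p[:,:2]*1000).astype(np.float32))
E
python3 - <<'E'
from h import *
for n in ('scene','side','wrist'):
    P=cloud(dict(np.load(f'last_{n}.npz')))
    print(n)
    for nm,cx,cy,r,z0,z1 in (('cover',.45,-.3,.08,.006,.013),('collar',.45,-.3,.04,.023,.031),('rim',.57,.03,.09,.056,.064),('base',.57,.03,.12,.026,.034),('tip',.57,.03,.03,.109,.117),('bar',.465,.305,.05,.043,.052),('skirt',.465,.305,.05,.018,.0265)):
        q=sel(P,cx,cy,r,z0,z1)
        if len(q)<8: print(nm,len(q));continue
        m=cv2.minAreaRect((q[:,:2]*1000).astype(np.float32))
        print(nm,len(q),'mec',np.round(mec(q)[0],1),round(mec(q)[1],1),'rect',np.round(m[0],1),np.round(m[1],1),round(m[2],1),'med z',np.median(q[:,2]).round(4),'mean',(q[:,:2].mean(0)*1000).round(1))
E
```

```text
scene
cover 1225 mec [ 450.6 -299.5] 66.0 rect [ 450.9 -298.8] [127.9 126.4] 1.9 med z 0.0103 mean [ 453.7 -302.8]
collar 130 mec [ 450.9 -298.5] 23.7 rect [ 451.4 -300.2] [40.7 44.1] 37.8 med z 0.0278 mean [ 450.8 -299.9]
rim 255 mec [580.4  28.9] 63.9 rect [580.9  28.9] [120. 123.] 19.0 med z 0.0607 mean [584.1  23.9]
base 684 mec [565.9  25. ] 113.9 rect [554.9  21.1] [204.3 150.9] 12.5 med z 0.031 mean [596.   -0.8]
tip 24 mec [580.4  29. ] 11.6 rect [577.9  29.9] [21.8 13. ] 68.6 med z 0.1138 mean [578.4  28.5]
bar 19 mec [469.6 304.7] 20.4 rect [470.3 303. ] [37.6 20.4] 25.7 med z 0.0483 mean [478.2 303.7]
skirt 47 mec [475.1 304.1] 26.7 rect [478.3 297.9] [51.6 28.5] 27.1 med z 0.0233 mean [478.5 296. ]
side
cover 497 mec [ 446.3 -300.4] 77.1 rect [ 447.  -301.2] [129.1 150.6] 60.5 med z 0.0098 mean [ 448.1 -298.8]
collar 60 mec [ 448.  -303.5] 26.8 rect [ 447.6 -301.3] [44.6 46.1] 61.1 med z 0.028 mean [ 449.1 -301.1]
rim 216 mec [579.6  27.2] 62.8 rect [580.4  27.6] [119.5 123.5] 31.2 med z 0.0601 mean [579.2  30.4]
base 588 mec [564.7  23.4] 112.4 rect [552.9  24.1] [202.  154.2] 12.4 med z 0.0304 mean [559.8  50. ]
tip 17 mec [577.   26.6] 10.3 rect [575.7  27.2] [18.1 12.6] 67.9 med z 0.1138 mean [575.7  27.3]
bar 97 mec [467.1 303. ] 20.8 rect [468.1 301.8] [40.8 21.1] 28.7 med z 0.0476 mean [467.  301.8]
skirt 87 mec [472.  306.2] 28.2 rect [468.4 312.5] [55.8 28.5] 29.7 med z 0.0233 mean [465.8 312.3]
wrist
cover 54 mec [ 450.3 -300.7] 65.0 rect [ 451.9 -303.7] [129.   22.1] 27.0 med z 0.0087 mean [ 403.  -325.7]
collar 0
rim 2348 mec [580.3  28.5] 61.1 rect [580.5  28.6] [121.4 121.2] 17.3 med z 0.0597 mean [577.4  31.2]
base 9588 mec [565.5  25.5] 113.7 rect [554.   23.1] [202.9 148.6] 12.3 med z 0.0297 mean [590.8  43. ]
tip 351 mec [580.   28.9] 9.9 rect [577.4  29.1] [19.5 12.7] 84.2 med z 0.1126 mean [578.4  29.2]
bar 0
skirt 0
```

```bash
python3 -m crank '[{"x":-1,"y":-0.66,"claw":1},{"x":-1,"y":-0.66,"claw":1},{"x":-1,"y":-0.66,"claw":1},{"x":-1,"y":-0.66,"claw":1},{"x":-1,"y":-0.66,"claw":1}]'; python3 -m crank '[{"x":-1,"y":-0.67,"claw":1},{"x":-1,"y":-0.67,"claw":1},{"x":-1,"y":-0.67,"claw":1},{"x":-1,"y":-0.67,"claw":1},{"x":-1,"y":-0.67,"claw":1},{"x":-1,"y":-0.67,"claw":1},{"x":-1,"y":-0.67,"claw":1}]'
python3 - <<'E'
from h import *
c=cam('wrist','wrist2.png');P=cloud(c)
for z0,z1,r in ((.006,.013,.08),(.023,.031,.04)):
    q=sel(P,.45,-.3,r,z0,z1);print(len(q),mec(q),np.median(q[:,2]))
o=get_obs();print(o['time'],o['position'],o['ee_rot'].round(4).tolist(),o['q'].round(2))
E
```

```text
54 ((450.80389404296875, -302.095458984375), 64.23292541503906) 0.008728950980127048
0 ((0.0, 0.0), 0.0) nan
0.2 [ 6.49707800e-01 -6.47223458e-05  2.30643927e-01] [[-0.0, 1.0, -0.0011], [1.0, 0.0, -0.0001], [-0.0001, -0.0011, -1.0]] [ 0.01  0.32 -0.07  1.45  0.02  1.37 -0.06]$[0]: bad value
$[0]: bad value
  return _methods._mean(a, axis=axis, dtype=dtype,
  ret = ret.dtype.type(ret / rcount)
```

All fields seem to be required.

```bash
python3 -m crank '[{"x":-1,"y":-0.66,"z":0,"wx":0,"wy":0,"wz":0,"claw":1},{"x":-1,"y":-0.66,"z":0,"wx":0,"wy":0,"wz":0,"claw":1},{"x":-1,"y":-0.66,"z":0,"wx":0,"wy":0,"wz":0,"claw":1},{"x":-1,"y":-0.66,"z":0,"wx":0,"wy":0,"wz":0,"claw":1},{"x":-1,"y":-0.66,"z":0,"wx":0,"wy":0,"wz":0,"claw":1}]'; python3 -m crank '[{"x":-1,"y":-0.67,"z":0,"wx":0,"wy":0,"wz":0,"claw":1},{"x":-1,"y":-0.67,"z":0,"wx":0,"wy":0,"wz":0,"claw":1},{"x":-1,"y":-0.67,"z":0,"wx":0,"wy":0,"wz":0,"claw":1},{"x":-1,"y":-0.67,"z":0,"wx":0,"wy":0,"wz":0,"claw":1},{"x":-1,"y":-0.67,"z":0,"wx":0,"wy":0,"wz":0,"claw":1},{"x":-1,"y":-0.67,"z":0,"wx":0,"wy":0,"wz":0,"claw":1}]'
python3 - <<'E'
from h import *
c=cam('wrist','wrist2.png');P=cloud(c)
for z0,z1,r in ((.006,.013,.08),(.023,.031,.04)):
    q=sel(P,.45,-.3,r,z0,z1);print(len(q),mec(q),np.median(q[:,2]))
o=get_obs();print(o['time'],o['position'],o['ee_rot'].round(4).tolist(),o['q'].round(2))
E
```

```text
time: 0.82
position: [0.5512, -0.1494, 0.2314]
ee_rot: [[-0.0, 1.0, 0.0], [1.0, 0.0, 0.001], [0.001, 0.0, -1.0]]
force: [0.5, 0.5, -0.7]
grip_width: 0.0853
grasp_force: 0.0
time: 1.58
position: [0.4522, -0.2977, 0.2311]
ee_rot: [[-0.005, 1.0, 0.0], [1.0, 0.005, 0.001], [0.001, 0.0, -1.0]]
force: [0.3, -0.3, -0.3]
grip_width: 0.0854
grasp_force: 0.0
8464 ((450.26531982421875, -300.4899597167969), 64.17771911621094) 0.008817193628749442
720 ((450.1250915527344, -300.17877197265625), 22.156938552856445) 0.026722905784568818
1.625 [ 0.45196155 -0.29803007  0.23112892] [[-0.004, 1.0, -0.0], [1.0, 0.004, 0.0005], [0.0005, -0.0, -1.0]] [ 0.4   0.09  0.15  1.73 -0.01  1.33  0.55]
```

```bash
python3 -m crank '[{"x":0,"y":0,"z":0.5,"wx":0,"wy":0,"wz":0,"claw":1},{"x":0,"y":0,"z":0.9,"wx":0,"wy":0,"wz":0,"claw":1},{"x":0,"y":0,"z":1,"wx":0,"wy":0,"wz":0,"claw":1},{"x":0,"y":0,"z":1,"wx":0,"wy":0,"wz":0,"claw":1},{"x":0,"y":0,"z":1,"wx":0,"wy":0,"wz":0,"claw":1}]'; python3 -m crank '[{"x":0,"y":0,"z":0.2,"wx":0,"wy":0,"wz":0,"claw":1},{"x":0,"y":0,"z":0.35,"wx":0,"wy":0,"wz":0,"claw":1},{"x":0,"y":0,"z":0.48,"wx":0,"wy":0,"wz":0,"claw":1},{"x":0,"y":0,"z":0.48,"wx":0,"wy":0,"wz":0,"claw":1},{"x":0,"y":0,"z":0.48,"wx":0,"wy":0,"wz":0,"claw":0},{"x":0,"y":0,"z":0.48,"wx":0,"wy":0,"wz":0,"claw":0},{"x":0,"y":0,"z":0.48,"wx":0,"wy":0,"wz":0,"claw":0},{"x":0,"y":0,"z":0.48,"wx":0,"wy":0,"wz":0,"claw":0},{"x":0,"y":0,"z":0.48,"wx":0,"wy":0,"wz":0,"claw":0},{"x":0,"y":0,"z":0.48,"wx":0,"wy":0,"wz":0,"claw":0}]'
```

```text
time: 2.25
position: [0.452, -0.3001, 0.0828]
ee_rot: [[-0.001, 1.0, 0.002], [1.0, 0.001, -0.001], [-0.001, 0.002, -1.0]]
force: [-0.3, 0.5, -0.1]
grip_width: 0.0854
grasp_force: 0.0
time: 3.5
position: [0.4514, -0.3006, 0.0112]
ee_rot: [[0.0, 1.0, 0.002], [1.0, -0.0, -0.001], [-0.001, 0.002, -1.0]]
force: [-1.3, 1.3, 6.3]
grip_width: 0.0429
grasp_force: 60.0
```

```bash
python3 -m crank '[{"x":0,"y":0,"z":-0.05,"wx":0,"wy":0,"wz":0,"claw":0},{"x":0,"y":0,"z":-0.2,"wx":0,"wy":0,"wz":0,"claw":0},{"x":0,"y":0,"z":-0.45,"wx":0,"wy":0,"wz":0,"claw":0},{"x":0,"y":0,"z":-0.75,"wx":0,"wy":0,"wz":0,"claw":0},{"x":0,"y":0,"z":-1,"wx":0,"wy":0,"wz":0,"claw":0},{"x":0,"y":0,"z":-1,"wx":0,"wy":0,"wz":0,"claw":0},{"x":0,"y":0,"z":-1,"wx":0,"wy":0,"wz":0,"claw":0}]'
python3 -m crank '[{"x":0.2,"y":0.08,"z":-0.05,"wx":0,"wy":0,"wz":0,"claw":0},{"x":0.5,"y":0.2,"z":-0.05,"wx":0,"wy":0,"wz":0,"claw":0},{"x":0.8,"y":0.32,"z":-0.05,"wx":0,"wy":0,"wz":0,"claw":0},{"x":1,"y":0.4,"z":-0.05,"wx":0,"wy":0,"wz":0,"claw":0},{"x":1,"y":0.4,"z":-0.05,"wx":0,"wy":0,"wz":0,"claw":0}]'
python3 - <<'E'
from h import *
c=cam('wrist','wrist3.png');P=cloud(c);o=get_obs();p=o['position'];print(p,o['ee_rot'].round(4).tolist(),o['force'],o['grip_width'])
for z0,z1 in ((-.012,.006),(.009,.021)):
    q=sel(P,p[0],p[1],.075,p[2]+z0,p[2]+z1);
    if len(q)>5:
        A=np.c_[q[:,:2]-p[:2],np.ones(len(q))];f=np.linalg.lstsq(A,q[:,2]-p[2],rcond=None)[0]
        print(len(q),mec(q),np.median(q[:,2])-p[2],f)
E
```

```text
time: 4.38
position: [0.4498, -0.2996, 0.1585]
ee_rot: [[-0.0, 1.0, -0.001], [1.0, 0.0, 0.001], [0.001, -0.001, -1.0]]
force: [-0.2, 0.4, -3.5]
grip_width: 0.0424
grasp_force: 61.3
time: 5.0
position: [0.5104, -0.146, 0.1647]
ee_rot: [[-0.006, 1.0, -0.003], [1.0, 0.006, 0.002], [0.002, -0.003, -1.0]]
force: [-0.0, -0.1, -2.8]
grip_width: 0.0423
grasp_force: 61.3
[ 0.50969688 -0.14847731  0.16487352] [[-0.0031, 1.0, -0.0035], [1.0, 0.0031, 0.0007], [0.0007, -0.0035, -1.0]] [-0.37830217 -0.8367828  -2.22936866] 0.042572542360936036
34065 ((510.8229675292969, -145.9313201904297), 64.4659194946289) -0.002687628844791956 [-0.00556792  0.00301147 -0.00264949]
5719 ((510.69403076171875, -139.1434326171875), 35.025245666503906) 0.015102983962646005 [-0.00192953  0.0026216   0.01474179]
```

View pics/wrist3.png

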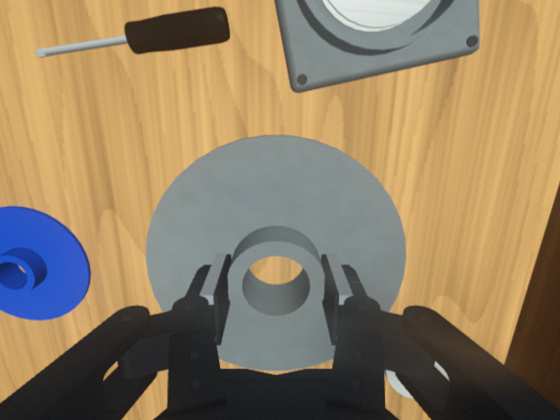

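The cover is held level by its collar, with nothing underneath it. Next I carry it above the shaft.

```bash
python3 -m crank '[{"x":0.2,"y":0.08,"z":0,"wx":0,"wy":0,"wz":0,"claw":0},{"x":0.5,"y":0.2,"z":0,"wx":0,"wy":0,"wz":0,"claw":0},{"x":0.8,"y":0.35,"z":0,"wx":0,"wy":0,"wz":0,"claw":0},{"x":1,"y":0.46,"z":0,"wx":0,"wy":0,"wz":0,"claw":0}]'
python3 -m crank '[{"x":0.19,"y":0,"z":0,"wx":0,"wy":0,"wz":0,"claw":0},{"x":0.19,"y":0,"z":0,"wx":0,"wy":0,"wz":0,"claw":0},{"x":0.19,"y":0,"z":0,"wx":0,"wy":0,"wz":0,"claw":0},{"x":0.19,"y":0,"z":0,"wx":0,"wy":0,"wz":0,"claw":0},{"x":0.19,"y":0,"z":0,"wx":0,"wy":0,"wz":0,"claw":0}]'
cat > m.py <<'E'
from h import *
import sys
c=cam('wrist',sys.argv[1]);P=cloud(c);o=get_obs();p=o['position'];print(o['time'],p.round(4),o['force'].round(1))
q=sel(P,p[0],p[1],.075,p[2]-.012,p[2]+.006);print('cover',mec(q),np.median(q[:,2]))
g=c['img'].astype(int)
for n in ('scene','side'):
    P=cloud(cam(n))
    q=sel(P,p[0],p[1],.075,p[2]-.008,p[2]+.004);print(n,'cover',len(q),mec(q),np.median(q[:,2]))
    q=sel(P,.58,.029,.075,.056,.064);print('rim',len(q),mec(q))
    q=sel(P,.58,.029,.075,.108,.118);print('tip',len(q),mec(q))
E
python3 m.py wrist4.png
```

```text
time: 5.55
position: [0.5794, 0.0008, 0.1655]
ee_rot: [[0.0, 1.0, -0.002], [1.0, -0.0, 0.0], [0.0, -0.002, -1.0]]
force: [-0.1, -0.5, -2.1]
grip_width: 0.0426
grasp_force: 61.3
time: 6.18
position: [0.5795, 0.0271, 0.1668]
ee_rot: [[0.002, 1.0, 0.0], [1.0, -0.002, -0.0], [-0.0, 0.0, -1.0]]
force: [0.4, 0.2, -1.8]
grip_width: 0.0425
grasp_force: 61.4
6.225 [0.5795 0.0275 0.1668] [ 0.1 -0.1 -1.8]
cover ((579.5899047851562, 27.12326431274414), 64.4766845703125) 0.16422725925613396
scene cover 765 ((580.82666015625, 29.275691986083984), 65.60576629638672) 0.16617128966030814
rim 250 ((581.6318359375, 30.141281127929688), 63.72328186035156)
tip 14 ((580.1369018554688, 24.79245376586914), 6.36151123046875)
side cover 717 ((579.1375732421875, 26.9466495513916), 66.10618591308594) 0.16569988241770794
rim 165 ((579.1969604492188, 28.444093704223633), 62.45294189453125)
tip 0 ((0.0, 0.0), 0.0)
```

View pics/wrist4.png

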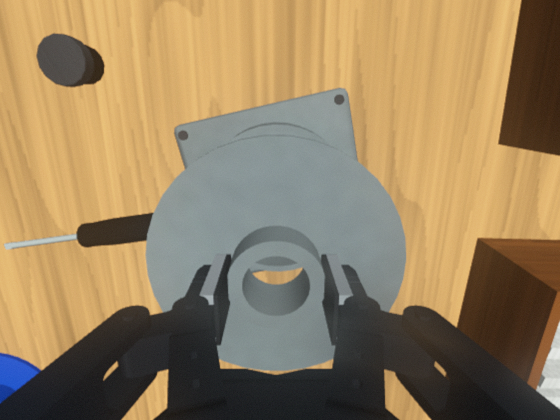

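The shaft isn't visible through the hole from here, but the offset agrees across all three views: about +0.5 mm in x and +1.3 mm in y. I'll lower in stages.

```bash
python3 -m crank '[{"x":0.009,"y":0.004,"z":0.1,"wx":0,"wy":0,"wz":0,"claw":0},{"x":0.009,"y":0.004,"z":0.2,"wx":0,"wy":0,"wz":0,"claw":0},{"x":0.009,"y":0.004,"z":0.3,"wx":0,"wy":0,"wz":0,"claw":0},{"x":0.009,"y":0.004,"z":0.4,"wx":0,"wy":0,"wz":0,"claw":0},{"x":0.009,"y":0.004,"z":0.5,"wx":0,"wy":0,"wz":0,"claw":0},{"x":0.009,"y":0.004,"z":0.58,"wx":0,"wy":0,"wz":0,"claw":0},{"x":0.009,"y":0.004,"z":0.58,"wx":0,"wy":0,"wz":0,"claw":0},{"x":0.009,"y":0.004,"z":0.58,"wx":0,"wy":0,"wz":0,"claw":0}]'
python3 m.py wrist5.png
```

```text
time: 7.32
position: [0.5806, 0.0299, 0.0803]
ee_rot: [[-0.0, 1.0, 0.001], [1.0, 0.0, 0.0], [0.0, 0.001, -1.0]]
force: [0.2, -0.7, -2.2]
grip_width: 0.0425
grasp_force: 61.4
7.375 [0.5807 0.0299 0.0806] [ 0.3 -0.3 -2.4]
cover ((580.9220581054688, 29.962181091308594), 64.38481903076172) 0.07774262948402877
scene cover 723 ((579.9266357421875, 29.26509666442871), 66.09928894042969) 0.07992311123367624
rim 128 ((586.1526489257812, 18.877933502197266), 58.31355667114258)
tip 66 ((582.0165405273438, 31.268110275268555), 35.129886627197266)
side cover 655 ((581.6010131835938, 29.023834228515625), 66.37715911865234) 0.07930568201715071
rim 85 ((572.86572265625, 38.952938079833984), 59.08293914794922)
tip 47 ((579.7426147460938, 33.82789993286133), 34.394412994384766)
```

```bash
python3 -m crank '[{"x":-0.008,"y":-0.003,"z":0.02,"wx":0,"wy":0,"wz":0,"claw":0},{"x":-0.008,"y":-0.003,"z":0.04,"wx":0,"wy":0,"wz":0,"claw":0},{"x":-0.008,"y":-0.003,"z":0.06,"wx":0,"wy":0,"wz":0,"claw":0},{"x":-0.008,"y":-0.003,"z":0.075,"wx":0,"wy":0,"wz":0,"claw":0},{"x":-0.008,"y":-0.003,"z":0.085,"wx":0,"wy":0,"wz":0,"claw":0},{"x":-0.008,"y":-0.003,"z":0.092,"wx":0,"wy":0,"wz":0,"claw":0},{"x":-0.008,"y":-0.003,"z":0.095,"wx":0,"wy":0,"wz":0,"claw":0},{"x":-0.008,"y":-0.003,"z":0.095,"wx":0,"wy":0,"wz":0,"claw":0}]'
python3 m.py wrist6.png
```

```text
time: 8.48
position: [0.5797, 0.0286, 0.0663]
ee_rot: [[-0.0, 1.0, 0.0], [1.0, 0.0, -0.0], [-0.0, 0.0, -1.0]]
force: [-4.2, -0.5, 6.0]
grip_width: 0.0425
grasp_force: 62.1
8.525 [0.5796 0.0286 0.0663] [-3.9  0.2  5.2]
cover ((579.983642578125, 28.785598754882812), 64.3648452758789) 0.06374930941331394
scene cover 722 ((579.892578125, 30.306867599487305), 66.39954376220703) 0.06575249447065018
rim 137 ((579.5602416992188, 27.896120071411133), 64.07709503173828)
tip 66 ((579.39013671875, 19.604223251342773), 50.846099853515625)
side cover 642 ((579.76318359375, 28.00299835205078), 66.9848861694336) 0.0650587045098936
rim 218 ((580.0486450195312, 25.95290184020996), 65.15498352050781)
tip 42 ((579.3236083984375, 29.270978927612305), 51.37689971923828)
```

The flange top reads 63.7 mm, against 64 mm when seated. I'll release, then rise.

```bash
python3 -m crank '[{"x":0,"y":0,"z":0,"wx":0,"wy":0,"wz":0,"claw":1},{"x":0,"y":0,"z":0,"wx":0,"wy":0,"wz":0,"claw":1},{"x":0,"y":0,"z":0,"wx":0,"wy":0,"wz":0,"claw":1},{"x":0,"y":0,"z":0,"wx":0,"wy":0,"wz":0,"claw":1},{"x":0,"y":0,"z":0,"wx":0,"wy":0,"wz":0,"claw":1},{"x":0,"y":0,"z":-0.2,"wx":0,"wy":0,"wz":0,"claw":1},{"x":0,"y":0,"z":-0.5,"wx":0,"wy":0,"wz":0,"claw":1},{"x":0,"y":0,"z":-0.8,"wx":0,"wy":0,"wz":0,"claw":1},{"x":0,"y":0,"z":-1,"wx":0,"wy":0,"wz":0,"claw":1},{"x":0,"y":0,"z":-1,"wx":0,"wy":0,"wz":0,"claw":1}]'
python3 -m crank '[{"x":-0.4,"y":0,"z":-0.3,"wx":0,"wy":0,"wz":0,"claw":1},{"x":-0.4,"y":0,"z":-0.3,"wx":0,"wy":0,"wz":0,"claw":1},{"x":-0.4,"y":0,"z":-0.3,"wx":0,"wy":0,"wz":0,"claw":1},{"x":-0.4,"y":0,"z":-0.3,"wx":0,"wy":0,"wz":0,"claw":1}]'
python3 - <<'E'
from h import *
c=cam('wrist','wrist7.png');P=cloud(c);o=get_obs();print(o['position'],o['q'].round(2))
q=sel(P,.58,.029,.075,.060,.067);A=np.c_[q[:,:2]-[.58,.029],np.ones(len(q))];print('flange',mec(q),np.linalg.lstsq(A,q[:,2],rcond=None)[0])
q=sel(P,.58,.029,.03,.079,.086);print('collar',mec(q))
q=sel(P,.58,.029,.03,.110,.117);print('tip',len(q),mec(q),np.median(q[:,2]))
e=(q[:,:2]-[.5803,.0286])*1000
for a in range(-60,61,5):
    r=np.radians(a);s=e@[np.cos(r),np.sin(r)];print(a,np.percentile(s,97).round(1),end=' ')
cv2.imwrite('pics/crop7.png',cv2.resize(c['img'][60:220,180:380,::-1],(800,600),interpolation=cv2.INTER_CUBIC))
E
```

```text
time: 9.88
position: [0.5814, 0.0288, 0.2187]
ee_rot: [[-0.0, 1.0, 0.006], [1.0, 0.0, 0.0], [0.0, 0.006, -1.0]]
force: [0.5, -0.4, 0.3]
grip_width: 0.0856
grasp_force: 0.0
time: 10.38
position: [0.579, -0.0296, 0.2589]
ee_rot: [[-0.002, 1.0, -0.003], [1.0, 0.002, 0.001], [0.001, -0.003, -1.0]]
force: [0.1, -0.1, -0.8]
grip_width: 0.0854
grasp_force: 0.0
[ 0.57899621 -0.02951411  0.25892187] [ 0.07  0.16 -0.07  1.59  0.01  1.39 -0.  ]
flange ((579.7913818359375, 28.93277359008789), 64.0137939453125) [-0.00041727  0.00075797  0.06383649]
collar ((579.9150390625, 29.056129455566406), 21.970945358276367)
tip 300 ((580.3333129882812, 28.62779426574707), 9.89039134979248) 0.1127821218156434
-60 7.4 -55 7.2 -50 6.8 -45 6.4 -40 5.8 -35 5.4 -30 4.8 -25 4.3 -20 3.8 -15 3.3 -10 2.9 -5 2.8 0 3.0 5 3.2 10 3.7 15 4.2 20 4.5 25 5.1 30 5.6 35 6.1 40 6.6 45 7.2 50 7.5 55 7.7 60 8.1
```

View pics/wrist7.png

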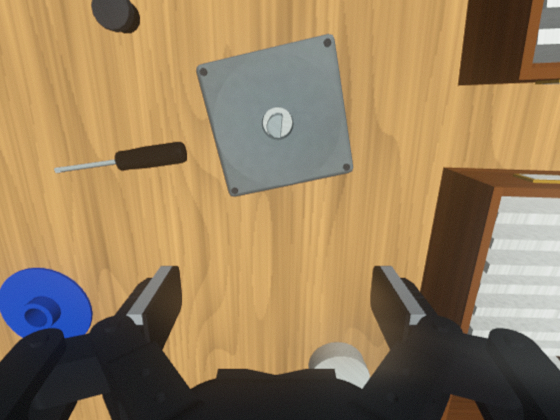

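The cover is seated level and within 0.7 mm of the rim centre. The shaft flat (image 277,123) faces about −6°. Now to the knob, turning the fingers to close across its bar.

```bash
python3 -m crank '[{"x":0.4,"y":-0.15,"z":0,"wx":0,"wy":0,"wz":0,"claw":1},{"x":0.8,"y":-0.3,"z":0,"wx":0,"wy":0,"wz":0,"claw":1},{"x":1,"y":-0.38,"z":0,"wx":0,"wy":0,"wz":0,"claw":1},{"x":1,"y":-0.38,"z":0,"wx":0,"wy":0,"wz":0,"claw":1}]'
python3 -m crank '[{"x":0.4,"y":-0.15,"z":0,"wx":0,"wy":0,"wz":0,"claw":1},{"x":0.8,"y":-0.3,"z":0,"wx":0,"wy":0,"wz":0,"claw":1},{"x":1,"y":-0.37,"z":0,"wx":0,"wy":0,"wz":0,"claw":1},{"x":1,"y":-0.37,"z":0,"wx":0,"wy":0,"wz":0,"claw":1}]'
python3 -m crank '[{"x":0.22,"y":0,"z":0.2,"wx":0,"wy":0,"wz":0.344,"claw":1},{"x":0.22,"y":0,"z":0.2,"wx":0,"wy":0,"wz":0.344,"claw":1},{"x":0.22,"y":0,"z":0.2,"wx":0,"wy":0,"wz":0.344,"claw":1},{"x":0.22,"y":0,"z":0.2,"wx":0,"wy":0,"wz":0.344,"claw":1},{"x":0.22,"y":0,"z":0.2,"wx":0,"wy":0,"wz":0.344,"claw":1},{"x":0.22,"y":0,"z":0.2,"wx":0,"wy":0,"wz":0.344,"claw":1},{"x":0.22,"y":0,"z":0.2,"wx":0,"wy":0,"wz":0.344,"claw":1},{"x":0.22,"y":0,"z":0.2,"wx":0,"wy":0,"wz":0.344,"claw":1},{"x":0.22,"y":0,"z":0.2,"wx":0,"wy":0,"wz":0.344,"claw":1}]'
cat > k.py <<'E'
from h import *
c=cam('wrist','wrist8.png');P=cloud(c);o=get_obs();R=o['ee_rot'];p=o['position'];print(o['time'],p.round(4),R.round(3).tolist(),o['q'].round(2))
print('tool y angle',np.degrees(np.arctan2(R[1,1],R[0,1])))
def rect(nm,z0,z1,r=.05):
    q=sel(P,.4675,.3025,r,z0,z1)
    m=cv2.minAreaRect((q[:,:2]*1000).astype(np.float32));print(nm,len(q),np.round(m[0],1),np.round(m[1],1),round(m[2],1),np.median(q[:,2]).round(4))
    return np.array(m[0])/1000
b=rect('bar',.043,.052);rect('skirt+ptr',.019,.027)
d=np.r_[b,p[2]]-p;print('delta tool units',(R.T@d/.15).round(3))
q=P.reshape(-1,3);q=q[(q[:,2]>.015)&(np.hypot(q[:,0]-.4675,q[:,1]-.3025)<.13)&(np.hypot(q[:,0]-.4675,q[:,1]-.3025)>.04)&(q[:,2]<.1)];print('neighbours',len(q),q.min(0),q.max(0))
E
python3 k.py
```

```text
time: 10.92
position: [0.5206, 0.1238, 0.2599]
ee_rot: [[-0.009, 1.0, -0.001], [1.0, 0.009, 0.001], [0.001, -0.001, -1.0]]
force: [0.5, -0.7, -0.6]
grip_width: 0.0849
grasp_force: 0.0
time: 11.42
position: [0.4655, 0.2715, 0.2598]
ee_rot: [[-0.006, 1.0, -0.001], [1.0, 0.006, 0.0], [0.0, -0.001, -1.0]]
force: [0.3, -0.3, 0.2]
grip_width: 0.0854
grasp_force: 0.0
time: 12.55
position: [0.4674, 0.3012, 0.2304]
ee_rot: [[0.882, 0.471, -0.0], [0.471, -0.882, -0.0], [-0.0, 0.0, -1.0]]
force: [0.4, -0.1, -0.5]
grip_width: 0.0852
grasp_force: 0.0
12.6 [0.4673 0.3013 0.2305] [[0.882, 0.471, 0.0], [0.471, -0.882, -0.0], [-0.0, 0.0, -1.0]] [-0.35  0.14 -0.29  1.68  0.04  1.33 -1.73]
tool y angle -61.88112125958949
bar 719 [468.8 303.9] [42.6 17.6] 27.6 0.0467
skirt+ptr 763 [470. 307.] [51.6 45.5] 64.4 0.0229
delta tool units [ 0.017 -0.011 -0.   ]
neighbours 1551 [0.39773015 0.3866034  0.01507498] [0.45337377 0.42771049 0.04893067]
```

View pics/wrist8.png

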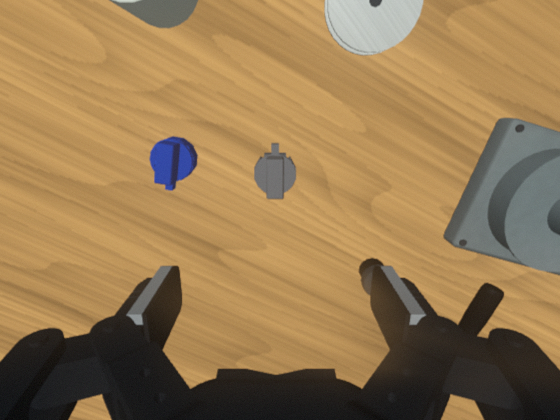

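The grey knob is at (275,173), with the pointer straight up the image, which is tool x, so the fingers are square to the bar. I'll descend and grip it.

```bash
python3 -m crank '[{"x":0.017,"y":-0.011,"z":0.4,"wx":0,"wy":0,"wz":0,"claw":1},{"x":0.017,"y":-0.011,"z":0.8,"wx":0,"wy":0,"wz":0,"claw":1},{"x":0.017,"y":-0.011,"z":1,"wx":0,"wy":0,"wz":0,"claw":0.6},{"x":0.017,"y":-0.011,"z":1,"wx":0,"wy":0,"wz":0,"claw":0.6},{"x":0.017,"y":-0.011,"z":1,"wx":0,"wy":0,"wz":0,"claw":0.6}]'; python3 -m crank '[{"x":0,"y":0,"z":0.2,"wx":0,"wy":0,"wz":0,"claw":0.6},{"x":0,"y":0,"z":0.3,"wx":0,"wy":0,"wz":0,"claw":0.6},{"x":0,"y":0,"z":0.375,"wx":0,"wy":0,"wz":0,"claw":0.6},{"x":0,"y":0,"z":0.375,"wx":0,"wy":0,"wz":0,"claw":0.6},{"x":0,"y":0,"z":0.375,"wx":0,"wy":0,"wz":0,"claw":0.6}]'
```

```text
time: 13.22
position: [0.4697, 0.305, 0.0822]
ee_rot: [[0.882, 0.471, 0.002], [0.471, -0.882, 0.001], [0.003, -0.0, -1.0]]
force: [-0.4, -0.5, 0.3]
grip_width: 0.0511
grasp_force: 0.0
time: 13.85
position: [0.4692, 0.3047, 0.0251]
ee_rot: [[0.882, 0.471, 0.001], [0.471, -0.882, 0.001], [0.001, -0.0, -1.0]]
force: [-0.4, 0.0, -1.1]
grip_width: 0.0511
grasp_force: 0.0
```

Close, then lift and look.

```bash
python3 -m crank '[{"x":0,"y":0,"z":0,"wx":0,"wy":0,"wz":0,"claw":0},{"x":0,"y":0,"z":0,"wx":0,"wy":0,"wz":0,"claw":0},{"x":0,"y":0,"z":0,"wx":0,"wy":0,"wz":0,"claw":0},{"x":0,"y":0,"z":0,"wx":0,"wy":0,"wz":0,"claw":0},{"x":0,"y":0,"z":0,"wx":0,"wy":0,"wz":0,"claw":0},{"x":0,"y":0,"z":-0.2,"wx":0,"wy":0,"wz":0,"claw":0},{"x":0,"y":0,"z":-0.5,"wx":0,"wy":0,"wz":0,"claw":0},{"x":0,"y":0,"z":-0.8,"wx":0,"wy":0,"wz":0,"claw":0},{"x":0,"y":0,"z":-1,"wx":0,"wy":0,"wz":0,"claw":0},{"x":0,"y":0,"z":-1,"wx":0,"wy":0,"wz":0,"claw":0},{"x":0,"y":0,"z":-1,"wx":0,"wy":0,"wz":0,"claw":0}]'
cat > g.py <<'E'
from h import *
import sys
c=cam('wrist',sys.argv[1]);P=cloud(c);o=get_obs();R=o['ee_rot'];p=o['position'];print(o['time'],p.round(4),R.round(3).tolist(),o['force'].round(1),o['q'].round(2))
L=(P.reshape(-1,3)-p)@R   # tool frame
L=L[(np.hypot(L[:,0],L[:,1])<.045)&(L[:,2]>-.03)&(L[:,2]<.06)]
h=np.histogram(L[:,2],bins=np.arange(-.03,.06,.003));print([(round(b*1000),int(n)) for b,n in zip(h[1],h[0]) if n>30])
q=L[(L[:,2]>-.004)&(L[:,2]<.008)];print('skirt top z',np.median(q[:,2]) if len(q) else None,len(q))
if len(q): print('x',np.percentile(q[:,0],[1,99])*1000,'y',np.percentile(q[:,1],[1,99])*1000,'ptr y',q[q[:,0]>.026][:,1].mean() if (q[:,0]>.026).any() else None)
E
python3 g.py wrist9.png
```

```text
time: 15.22
position: [0.4678, 0.3036, 0.1727]
ee_rot: [[0.882, 0.471, -0.002], [0.471, -0.882, -0.001], [-0.002, 0.0, -1.0]]
force: [1.3, -0.0, -1.9]
grip_width: 0.0164
grasp_force: 60.2
15.275 [0.4676 0.3035 0.1723] [[0.882, 0.471, -0.003], [0.471, -0.882, -0.002], [-0.003, 0.0, -1.0]] [ 0.3  0.4 -0.7] [-0.36  0.18 -0.29  1.75  0.06  1.22 -1.75]
[(-30, 302), (-27, 290), (-24, 3534), (-21, 508), (-18, 306), (-15, 293), (-12, 260), (-9, 213), (-6, 141), (-3, 81), (0, 1427), (3, 216), (6, 204), (9, 143), (12, 133), (15, 107), (18, 110), (21, 95)]
skirt top z 0.0020357633390592207 1915
x [ 3.54200031 33.2532134 ] y [-22.41320055  21.27509633] ptr y -0.0005216841979348161
```

View pics/wrist9.png

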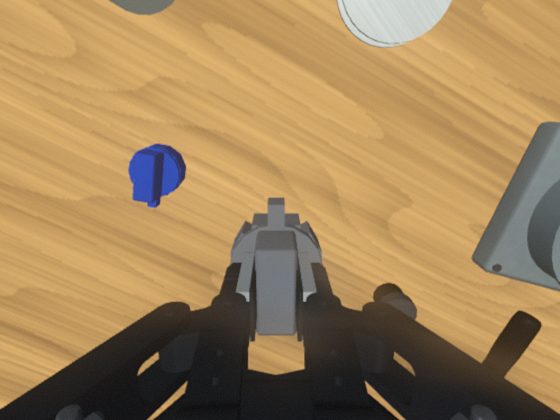

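The knob is held square: pointer at tool x +33 mm, y about 0, underside 25 mm below the TCP. Carry it over the shaft while turning −34°.

```bash
python3 -m crank '[{"x":-0.03,"y":0.3,"z":-0.06,"wx":0,"wy":0,"wz":0,"claw":0},{"x":-0.07,"y":0.7,"z":-0.06,"wx":0,"wy":0,"wz":0,"claw":0},{"x":-0.1,"y":1,"z":-0.06,"wx":0,"wy":0,"wz":0,"claw":0},{"x":-0.1,"y":1,"z":-0.06,"wx":0,"wy":0,"wz":0,"claw":0}]'
python3 -m crank '[{"x":-0.03,"y":0.3,"z":0,"wx":0,"wy":0,"wz":0.05,"claw":0},{"x":-0.06,"y":0.6,"z":0,"wx":0,"wy":0,"wz":0.1,"claw":0},{"x":-0.1,"y":0.9,"z":0,"wx":0,"wy":0,"wz":0.15,"claw":0},{"x":-0.1,"y":0.97,"z":0,"wx":0,"wy":0,"wz":0.189,"claw":0},{"x":-0.1,"y":0.97,"z":0,"wx":0,"wy":0,"wz":0.189,"claw":0},{"x":-0.1,"y":0.97,"z":0,"wx":0,"wy":0,"wz":0.189,"claw":0},{"x":-0.1,"y":0.97,"z":0,"wx":0,"wy":0,"wz":0.189,"claw":0}]'
python3 g.py wrist10.png
cat > t.py <<'E'
from h import *
for n in ('scene','side'):
    c=cam(n);P=cloud(c);p=get_obs()['position']
    q=sel(P,.58,.029,.03,.106,.117);print(n,'tip',len(q),(mec(q)[0] if len(q) else 0))
    zt=p[2]+.022
    q=sel(P,p[0],p[1],.045,p[2]-.004,p[2]+.003);print('skirt top',len(q),mec(q))
    q=sel(P,.58,.029,.07,.060,.067);print('flange',mec(q))
E
python3 t.py
```

```text
time: 15.78
position: [0.5268, 0.1593, 0.1813]
ee_rot: [[0.886, 0.463, -0.003], [0.463, -0.886, -0.003], [-0.004, 0.002, -1.0]]
force: [0.1, 0.4, -0.2]
grip_width: 0.0168
grasp_force: 60.2
time: 16.65
position: [0.5808, 0.0311, 0.183]
ee_rot: [[0.995, -0.1, -0.001], [-0.1, -0.995, 0.0], [-0.001, -0.0, -1.0]]
force: [-0.1, 0.5, -1.2]
grip_width: 0.017
grasp_force: 60.2
16.7 [0.5809 0.0308 0.1832] [[0.995, -0.101, -0.0], [-0.101, -0.995, 0.0], [-0.0, -0.0, -1.0]] [-0.2 -0.3 -0.9] [-0.07  0.21 -0.03  1.69  0.01  1.25 -1.78]
[(-30, 303), (-27, 296), (-24, 3043), (-21, 1000), (-18, 302), (-15, 309), (-12, 246), (-9, 233), (-6, 149), (-3, 91), (0, 1203), (3, 427), (6, 203), (9, 141), (12, 135), (15, 115), (18, 110), (21, 100), (24, 44)]
skirt top z 0.0025610300202077176 1911
x [ 3.04816074 32.55976922] y [-22.98558451  20.69584912] ptr y -0.0011823283539965867
scene tip 30 (579.03515625, 27.80941390991211)
skirt top 68 ((587.1163940429688, 26.787206649780273), 27.359582901000977)
flange ((579.15234375, 30.065095901489258), 66.14945983886719)
side tip 25 (577.2789306640625, 27.754623413085938)
skirt top 48 ((583.6994018554688, 31.002470016479492), 26.841047286987305)
flange ((579.8850708007812, 25.61015510559082), 66.13008117675781)
```

```bash
cat > f.py <<'E'
from h import *
def fit(P,cx,cy,r,z0,z1,Rn):
    q=sel(P,cx,cy,r,z0,z1)
    for _ in range(3):
        a=np.arctan2(q[:,1]-cy,q[:,0]-cx);d=np.hypot(q[:,0]-cx,q[:,1]-cy);b=(a*30).astype(int)
        e=np.array([q[b==k][d[b==k].argmax()] for k in np.unique(b)]);dd=np.hypot(e[:,0]-cx,e[:,1]-cy);e=e[abs(dd-Rn)<.006]
        cx,cy,rr=circ(e)
    return np.round([cx*1e3,cy*1e3,rr*1e3],1),len(e)
p=get_obs()['position']
for n in ('wrist','scene','side'):
    P=cloud(dict(np.load(f'last_{n}.npz')))
    print(n,'flange',fit(P,.58,.029,.075,.060,.067,.064),'skirt',fit(P,p[0],p[1],.03,p[2]-.008,p[2]+.002,.023))
E
python3 f.py
```

```text
wrist flange (array([579.9,  29.7,  63.7]), 146) skirt (array([580.5,  32. ,  23.1]), 78)
scene flange (array([579.7,  29.6,  62.3]), 120) skirt (array([583. ,  31.6,  21.7]), 54)
side flange (array([579.7,  26.9,  62. ]), 121) skirt (array([581.8,  28.3,  23.7]), 43)
```

```bash
python3 -m crank '[{"x":0,"y":0.015,"z":0.06,"wx":0,"wy":0,"wz":0,"claw":0},{"x":0,"y":0.015,"z":0.14,"wx":0,"wy":0,"wz":0,"claw":0},{"x":0,"y":0.015,"z":0.22,"wx":0,"wy":0,"wz":0,"claw":0},{"x":0,"y":0.015,"z":0.25,"wx":0,"wy":0,"wz":0,"claw":0},{"x":0,"y":0.015,"z":0.25,"wx":0,"wy":0,"wz":0,"claw":0},{"x":0,"y":0.015,"z":0.25,"wx":0,"wy":0,"wz":0,"claw":0},{"x":0,"y":0.015,"z":0.25,"wx":0,"wy":0,"wz":0,"claw":0}]' | head -2
python3 g.py wrist11.png; python3 t.py>/dev/null; python3 f.py
```

```text
time: 17.68
position: [0.5814, 0.0272, 0.1464]
17.725 [0.5813 0.0272 0.1463] [[0.995, -0.104, 0.001], [-0.104, -0.995, 0.0], [0.001, -0.0, -1.0]] [ 0.2 -0.5 -0.9] [-0.06  0.23 -0.03  1.73  0.01  1.17 -1.77]
[(-30, 309), (-27, 296), (-24, 3275), (-21, 769), (-18, 304), (-15, 278), (-12, 259), (-9, 230), (-6, 142), (-3, 97), (0, 1336), (3, 298), (6, 206), (9, 138), (12, 133), (15, 114), (18, 107), (21, 94), (24, 41)]
skirt top z 0.002329782342266842 1909
x [ 3.15416283 32.7518858 ] y [-22.8118356   20.86491676] ptr y -0.0009081090508860681
wrist flange (array([580. ,  29.7,  63.7]), 148) skirt (array([581.8,  28.1,  22.8]), 81)
scene flange (array([580.4,  29.7,  62.3]), 122) skirt (array([583.5,  28.5,  22.1]), 39)
side flange (array([579.3,  26.9,  62.1]), 94) skirt (array([580.9,  24. ,  22.9]), 49)
```

```bash
python3 -m crank '[{"x":-0.009,"y":-0.008,"z":0.02,"wx":0,"wy":0,"wz":0,"claw":0},{"x":-0.009,"y":-0.008,"z":0.03,"wx":0,"wy":0,"wz":0,"claw":0},{"x":-0.009,"y":-0.008,"z":0.03,"wx":0,"wy":0,"wz":0,"claw":0},{"x":-0.009,"y":-0.008,"z":0.03,"wx":0,"wy":0,"wz":0,"claw":0},{"x":-0.009,"y":-0.008,"z":0.03,"wx":0,"wy":0,"wz":0,"claw":0}]' | head -2
python3 g.py wrist11.png; python3 t.py>/dev/null; python3 f.py
```

```text
time: 18.45
position: [0.5799, 0.0285, 0.1414]
18.5 [0.5799 0.0286 0.1414] [[0.995, -0.104, 0.0], [-0.104, -0.995, -0.0], [0.0, -0.0, -1.0]] [-0.2 -0.  -1.3] [-0.07  0.24 -0.03  1.74  0.01  1.16 -1.78]
[(-30, 320), (-27, 280), (-24, 3263), (-21, 785), (-18, 312), (-15, 285), (-12, 263), (-9, 229), (-6, 140), (-3, 89), (0, 1322), (3, 304), (6, 210), (9, 137), (12, 135), (15, 118), (18, 107), (21, 104), (24, 33)]
skirt top z 0.002359337779167433 1912
x [ 3.1518718  32.75374784] y [-22.70443936  20.98870126] ptr y -0.000903865697774893
wrist flange (array([579.9,  29.6,  63.7]), 147) skirt (array([580.4,  29.4,  22.7]), 83)
scene flange (array([580.4,  29.8,  62. ]), 115) skirt (array([582.3,  30.4,  22.3]), 48)
side flange (array([579.7,  26.7,  62. ]), 111) skirt (array([580.1,  26.3,  22.8]), 44)
```

The knob is centred on the shaft to about 0.1 mm and the angle is matched. Lower slowly.

```bash
python3 -m crank '[{"x":0,"y":0,"z":0.015,"wx":0,"wy":0,"wz":0,"claw":0},{"x":0,"y":0,"z":0.03,"wx":0,"wy":0,"wz":0,"claw":0},{"x":0,"y":0,"z":0.045,"wx":0,"wy":0,"wz":0,"claw":0},{"x":0,"y":0,"z":0.06,"wx":0,"wy":0,"wz":0,"claw":0},{"x":0,"y":0,"z":0.06,"wx":0,"wy":0,"wz":0,"claw":0}]'
python3 g.py wrist12.png; python3 t.py>/dev/null; python3 f.py
```

```text
time: 19.23
position: [0.5801, 0.0285, 0.1322]
ee_rot: [[0.995, -0.104, 0.001], [-0.104, -0.995, -0.0], [0.001, 0.0, -1.0]]
force: [1.1, -0.8, -1.8]
grip_width: 0.0166
grasp_force: 60.2
19.275 [0.5801 0.0285 0.1323] [[0.995, -0.104, 0.001], [-0.104, -0.995, -0.0], [0.001, 0.0, -1.0]] [ 0.8  0.1 -0.4] [-0.07  0.24 -0.03  1.75  0.01  1.15 -1.78]
[(-30, 313), (-27, 296), (-24, 3150), (-21, 891), (-18, 308), (-15, 275), (-12, 263), (-9, 239), (-6, 153), (-3, 83), (0, 1302), (3, 330), (6, 215), (9, 134), (12, 135), (15, 113), (18, 113), (21, 103), (24, 36), (48, 432), (51, 162), (54, 75)]
skirt top z 0.0024308115935228252 1917
x [ 3.1700605  32.71975221] y [-22.75111195  20.83435123] ptr y -0.0008988979323993932
wrist flange (array([579.9,  29.6,  63.7]), 148) skirt (array([580.6,  29.4,  22.7]), 82)
scene flange (array([580.7,  29.8,  62.4]), 105) skirt (array([581.8,  29.2,  22.1]), 47)
side flange (array([579.6,  27.4,  61.8]), 99) skirt (array([580.5,  24.5,  23.4]), 40)
```

```bash
python3 -m crank '[{"x":0,"y":0,"z":0.02,"wx":0,"wy":0,"wz":0,"claw":0},{"x":0,"y":0,"z":0.04,"wx":0,"wy":0,"wz":0,"claw":0},{"x":0,"y":0,"z":0.06,"wx":0,"wy":0,"wz":0,"claw":0},{"x":0,"y":0,"z":0.08,"wx":0,"wy":0,"wz":0,"claw":0},{"x":0,"y":0,"z":0.08,"wx":0,"wy":0,"wz":0,"claw":0},{"x":0,"y":0,"z":0.08,"wx":0,"wy":0,"wz":0,"claw":0},{"x":0,"y":0,"z":0.08,"wx":0,"wy":0,"wz":0,"claw":0}]'
python3 g.py wrist13.png
```

```text
time: 20.25
position: [0.58, 0.0285, 0.1201]
ee_rot: [[0.995, -0.103, 0.0], [-0.103, -0.995, -0.0], [0.0, 0.0, -1.0]]
force: [4.2, -0.4, -3.6]
grip_width: 0.017
grasp_force: 59.9
20.3 [0.58   0.0285 0.1202] [[0.995, -0.103, 0.0], [-0.103, -0.995, -0.0], [0.0, 0.0, -1.0]] [ 3.6  0.3 -3. ] [-0.07  0.25 -0.03  1.76  0.01  1.12 -1.78]
[(-30, 310), (-27, 298), (-24, 3200), (-21, 840), (-18, 307), (-15, 281), (-12, 262), (-9, 235), (-6, 149), (-3, 90), (0, 1301), (3, 330), (6, 218), (9, 138), (12, 133), (15, 118), (18, 106), (21, 100), (24, 36), (36, 266), (39, 106), (42, 64), (45, 59), (48, 56), (51, 71), (54, 6378)]
skirt top z 0.002395986843500988 1920
x [ 3.03592844 32.75172664] y [-22.6996888  20.9586936] ptr y -0.0008951548975878709
```

```bash
python3 -m crank '[{"x":0.003,"y":0,"z":0.015,"wx":0,"wy":0,"wz":0,"claw":0},{"x":0.003,"y":0,"z":0.03,"wx":0,"wy":0,"wz":0,"claw":0},{"x":0.003,"y":0,"z":0.045,"wx":0,"wy":0,"wz":0,"claw":0},{"x":0.003,"y":0,"z":0.055,"wx":0,"wy":0,"wz":0,"claw":0},{"x":0.003,"y":0,"z":0.06,"wx":0,"wy":0,"wz":0,"claw":0},{"x":0.003,"y":0,"z":0.06,"wx":0,"wy":0,"wz":0,"claw":0}]'
python3 g.py wrist14.png
```

```text
time: 21.05
position: [0.5802, 0.0285, 0.1124]
ee_rot: [[0.995, -0.103, 0.0], [-0.103, -0.995, -0.0], [0.0, 0.0, -1.0]]
force: [-1.5, -1.0, 8.4]
grip_width: 0.0164
grasp_force: 61.2
21.1 [0.5803 0.0285 0.1125] [[0.995, -0.103, 0.0], [-0.103, -0.995, 0.0], [0.0, -0.0, -1.0]] [-1.6 -0.5  7.9] [-0.07  0.26 -0.03  1.77  0.01  1.11 -1.78]
[(-30, 316), (-27, 278), (-24, 3273), (-21, 773), (-18, 306), (-15, 298), (-12, 253), (-9, 227), (-6, 144), (-3, 92), (0, 1327), (3, 299), (6, 211), (9, 137), (12, 134), (15, 109), (18, 109), (21, 99), (24, 42), (30, 129), (33, 66), (36, 70), (39, 62), (42, 67), (45, 1310), (48, 6721)]
skirt top z 0.002382427628384841 1914
x [ 3.08672436 32.63571759] y [-22.70123126  20.97086946] ptr y -0.0008490059273586128
```

```bash
python3 -m crank '[{"x":0,"y":0,"z":0.01,"wx":0,"wy":0,"wz":0,"claw":0},{"x":0,"y":0,"z":0.02,"wx":0,"wy":0,"wz":0,"claw":0},{"x":0,"y":0,"z":0.027,"wx":0,"wy":0,"wz":0,"claw":0},{"x":0,"y":0,"z":0.027,"wx":0,"wy":0,"wz":0,"claw":0},{"x":0,"y":0,"z":0.027,"wx":0,"wy":0,"wz":0,"claw":0},{"x":0,"y":0,"z":0.027,"wx":0,"wy":0,"wz":0,"claw":0}]'
python3 g.py wrist15.png; python3 t.py >/dev/null; python3 f.py
```

```text
time: 21.85
position: [0.5804, 0.0285, 0.1098]
ee_rot: [[0.995, -0.104, 0.001], [-0.104, -0.995, 0.0], [0.001, -0.0, -1.0]]
force: [-4.6, 0.5, 15.4]
grip_width: 0.017
grasp_force: 62.5
21.9 [0.5804 0.0285 0.1099] [[0.995, -0.104, 0.001], [-0.104, -0.995, 0.0], [0.001, -0.0, -1.0]] [-4.2 -0.4 14.5] [-0.07  0.27 -0.03  1.77  0.01  1.1  -1.78]
[(-30, 338), (-27, 281), (-24, 3286), (-21, 753), (-18, 307), (-15, 282), (-12, 271), (-9, 231), (-6, 142), (-3, 87), (0, 1286), (3, 338), (6, 206), (9, 124), (12, 137), (15, 116), (18, 120), (21, 93), (24, 45), (27, 90), (30, 55), (33, 68), (36, 61), (39, 68), (42, 452), (45, 7779)]
skirt top z 0.0023984872130141137 1909
x [ 3.00062831 32.66069284] y [-22.7012846   20.95099168] ptr y -0.0008656426865828152
wrist flange (array([579.9,  29.6,  63.8]), 145) skirt (array([580.8,  29.4,  22.7]), 82)
scene flange (array([580.4,  29.9,  62.1]), 119) skirt (array([582.1,  30.4,  22.1]), 51)
side flange (array([579.6,  26.9,  62. ]), 105) skirt (array([579.1,  27.3,  21.7]), 38)
```

```bash
python3 - <<'E'
from h import *
c=dict(np.load('last_side.npz'));cv2.imwrite('pics/end.png',cv2.resize(c['img'][140:250,180:320,::-1],(700,550),interpolation=cv2.INTER_CUBIC))
E
```

```text
(no output)
```

View pics/end.png

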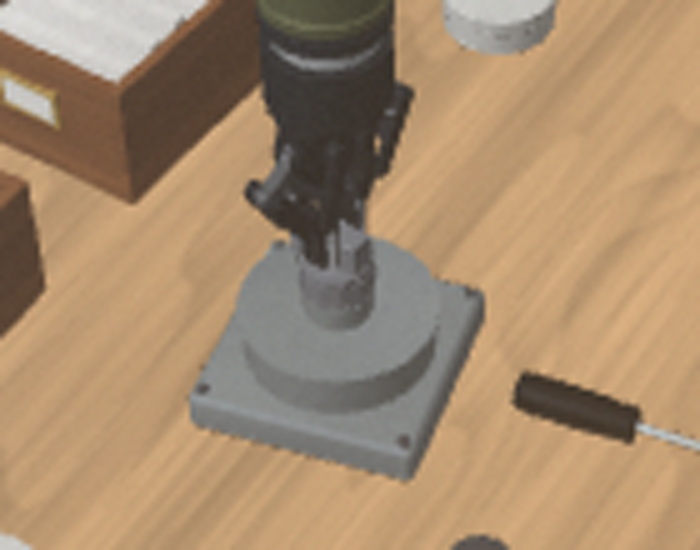

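The cover lies level on the rim, and the knob sits pressed down just above its collar at (338,290), still gripped. I'm handing in.

```bash
python3 -c "
from bench import *
print(finish_job())"
```

```text
the job is handed in; nothing more can be done
None
```

The job is handed in at about 22 s, verdict not shown: by my measurements the cover is seated level within 1 mm of the rim centre, and the knob is flat-matched, fully home and still held pressed at the shaft's stop (about 15 N).

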